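# Load a spindle in the cross-drilling jig

## Task

Set the steel spindle up for cross-drilling: push it gently along the jig's V-groove until its thin end rests against the end stop, then swing the cam lever over towards the robot, all the way down, so that it clamps the spindle. The stop is already set but only lightly nipped, so do not shift it; keep the spindle down in its groove and leave the other things on the bench where they are.

Things in the scene. Friction and masses are not known exactly. Their poses are not given: they have to be found in the camera images.
- jig: cross-drilling jig screwed to the bench: base plate 254 x 104 x 12 mm, steel V-block on it (x = -95 to 60 mm, 50 mm wide, top at z = 47 mm). Origin on the bench under the groove's middle line; x runs along the groove towards the end stop, y is the side to which the cam lever closes (the robot's), z up. Its 90 degree groove holds the spindle with its axis 50 mm above the bench.
- groove_entry (a point): end of the V-block away from the stop, on the spindle's axis (jig x = -95 mm, 50 mm above the bench). The spindle passes under the cam (cheeks at jig x = -36 to -4 mm, up to z = 86 mm) and a bridge with the drill bush (jig x = 21 to 47 mm, up to z = 77 mm)
- spindle: loose turned steel spindle, 200 mm long, 0.2 to 0.33 kg, lying in the groove 15 to 65 mm short of the stop; it slides with a few newtons of friction. Origin at mid-length on its axis; x runs along it towards the stop. Body 16 mm diameter; at the tip a journal 10 mm in diameter, 20 mm long; at the tail one of 12 mm diameter, 35 mm long, whose end always stands out past the V-block.
- spindle_tip (a point): centre of the flat end face of the 10 mm journal, the end that must touch the stop
- spindle_tail (a point): centre of the flat end face of the 12 mm journal, where the spindle is pushed from; 50 mm above the bench. It lies 50 to 80 mm outside the V-block's end at the start, 15 to 35 mm outside when the spindle is home.
- stop_face (a point): centre of the end stop's contact button (13 mm diameter), on the groove's axis 50 mm above the bench; it faces the spindle's tip. The stop (an aluminium angle block with a knurled thumbscrew) slips along its slot when pushed with more than about 20 N and then stays where it was pushed.
- lever_pivot (a point): the cam lever's turning axis over the groove, parallel to the groove, 73 mm above the bench
- lever_ball (a point): centre of the black ball (24 mm diameter) at the end of the cam lever, 90 mm from the pivot; the lever between is a 10 mm rod
- cam_lever (a joint): angle of the cam lever, rad: 0 = open, leaning 0.2 rad back from upright, away from the robot; grows as it swings over the top towards the jig's y side; 1.77 = fully closed, lever level. It starts at 0 to 0.25 and stays where it is left (3 N at the ball turns it, some 5 to 8 N once the cam presses on the spindle, from about 1.1 on).
- hex_keys: bystander: folding hex key set, blue handle, 30 x 90 x 21 mm
- pot_1: bystander: white screw-top pot, 52 mm diameter, 52 mm high
- marker: bystander: marker pen, 17 x 122 x 19 mm

How it is judged (in metres and radians):
On the way, in this order (a step that is already met when the one before it is completed fails the run):
1. the spindle's tip rests against the end stop, with the cam lever still open (distance between spindle_tip and stop_face below 0.003 m and value of joint cam_lever below 0.9 rad), for 0.2 s.
2. the cam lever is closed on the spindle (value of joint cam_lever above 1.6 rad and contact force between cam_lever and spindle above 3 N), for 0.2 s.
At the end, for the whole second after the job is handed in: The spindle lies in the groove, at rest, its tip within 3 mm of the stop's face; the cam lever is closed to more than 1.6 rad (of 1.77) and presses on the spindle with more than 3 N; the stop is within 3 mm of where it was set (all of step 2 and distance between spindle_tip and stop_face below 0.003 m and angle between the x axis of spindle and the x axis of jig, either way round below 0.03 rad and distance of stop_face from where it was at the start of the episode below 0.003 m and linear speed of spindle below 0.01 m/s); the robot touches nothing.
It fails at once if the end stop was shifted by 3 mm or more (distance of stop_face from where it was at the start of the episode above 0.003 m).
It fails at once if the spindle was lifted out of its groove (raised 20 mm) (height (world z) of spindle above 0.07 m).
It fails at once if a bystander was displaced by more than 30 mm (distance of any of hex_keys, pot_1, marker from where it was at the start of the episode above 0.03 m).
It also fails if it takes over 48 s, if anything falls off the work surface, if the arm or the gripper's body presses on something with over 40 N, if the wrist force passes 120 N, or if a joint passes its speed limit or range.

## Robot

A 6-joint arm with a two-finger parallel gripper is mounted at the origin on a cart in front of the work surface, level with it; the furniture and walls round the work are solid. World frame = base frame: x ahead of the robot, y to its left, z up, the work surface at z = 0. Lengths are in mm, angles in rad, forces in N, time in s.
With the tool pointing down it reaches from about 350 to 875 mm from the base axis. Payload 4.2 kg.
Tool frame: the origin (TCP) lies at the very end of the fingers, on their centre line; the grasp point (between the pads) lies 19 mm behind it; z points along the fingers, y is the line along which they close (so a half turn about z gives the same grasp; the last joint's range is limited). The gripper opens to 85 mm and grips with 20 to 120 N. Pads are 22 mm wide; open, the fingers measure 114 mm over their backs; the gripper's body (76 mm by 85 mm) begins 54 mm behind the grasp point. The pads swing forward as they close: fully open they stand 13 mm farther back than shut.
Start: joints at [1.584, 0.385, 0.008, 0, -1.194, -0.259], TCP at [152.051, 606.201, 231.312] pointing down, gripper open.
Joint ranges: [-3.14, 3.14], [-1.21, 2.06], [-1.07, 1.41], [-3.16, 2.05], [-2.99, -0.16], [-3.1, 3.1]. Speed limits (rad/s): [2.79, 2.79, 3.14, 3.14, 3.14, 3.14].

## Interface

Orientations are given as a unit quaternion [x, y, z, w].
In Python, from bench import arm, optics gives the robot as it stands. The module is installed in compiled form; this text tells all that it offers.
- The arm moves only by the tool step_arm, never from a script. Its argument "motion" is a list of rows, each an object with "dr": the turn, a rotation vector about the tool's x, y, z in units of 8 degrees (1.0 is 8 degrees), a list of three; "slide": the shift along the tool's x, y, z in mm, a list of three; "jaw": the finger opening in mm, from 0 to 85.4. A call has exactly 8 rows; each row is the pose to reach, as a shift and turn from the pose commanded when the call began, along the tool's axes at that moment; what a row does not reach only later rows make up. A row lasts 1/8 s, in which the tool goes at most 62.5 mm and 10.7 degrees, less where a joint would pass 70% of its speed; a pose out of reach is approached as far as the arm can. A call with a gripper value outside its range is refused whole. The fingers move at their own pace and stop on an object; the grip force is fixed at half the most. Time passes only in rows, so rows that repeat a pose let the fingers close, or fill a call up. It gives the time, the measured TCP pose, the force, the opening and the grip force at its end, in the units of the state.
- arm.read_state(): the state, without advancing time (a new reading comes with each control period).
- optics.get_image(name): name is "scene" or "side" or "wrist"; returns the picture (480x640x3 uint8, blue, green, red); there is no depth.
- optics.camera_info(name): a dict with "camera_matrix" (3x3 intrinsics, pixels), "k1" (the pictures are not rectified: a ray, as slopes to the right and down, at radius r is drawn at 1 + k1 r^2 times it, then the intrinsics apply), "view" (4x4, takes a point from world to camera coordinates); the wrist camera has in their place "T_tool_cam" (4x4, takes a point from camera to tool coordinates, whose origin is the TCP and whose axes are the flange's). Camera axes: x right, y up, looking along -z (the intrinsics and any distortion apply to the point x, -y, -z); pixel columns grow to the right and rows downward; lengths in mm; the calibration is good to about 2 mm. A picture is of the moment at which its call begins: read the wrist's pose just before it. camera_info takes no time and is no camera call.
- arm.job_done(): hands the job in; it is judged then, once.
The state is a dict: "clock": time; "joints": joint angles; "joint_vel": joint speeds; "joint_efforts": joint torques, N m; "position": TCP position; "ee_rot": TCP orientation; "contact_force": force on the tool from outside, world axes, zero at the start; "wrist_torque": the same for the moment, N m; "gripper_width": finger opening in mm; "grasp_force": force on a finger pad.
Only numpy, scipy, OpenCV 4.12 (cv2) and the standard library are available. Lean on these libraries where they do the work, as an engineer would, in place of code of your own. Each camera call takes 0.05 s, during which the arm holds its last target. There are 200 camera calls.

## Working session

There is one attempt and no reset: what is moved stays moved. The work goes in short steps, Python scripts to look and compute and a tool call to move; the robot and the scene stay as the last step left them, time stands still between calls to the robot, and variables do not carry over. Pictures are saved under pics/ and viewed, at most 10 in all, crops included, and the job is handed in when it is done.

Besides the shell and the picture viewer there is one more tool, called after ">>>" as a command line: name --argument value ..., lists and objects as JSON in quotes. step_arm: Moves the arm, as the interface text tells. Its arguments: {"type":"object","properties":{"motion":{"type":"array","items":{"type":"object","properties":{"dr":{"type":"array","items":{"type":"number"}},"slide":{"type":"array","items":{"type":"number"}},"jaw":{"type":"number"}}}}},"required":["motion"]}

```bash
mkdir -p pics
python3 - <<'E'
from bench import arm, optics
import cv2, numpy as np
s=arm.read_state(); print({k:np.round(v,3).tolist() for k,v in s.items()})
for n in("scene","side","wrist"):
    cv2.imwrite(f"pics/{n}0.png",optics.get_image(n)); i=optics.camera_info(n)
    print(n,{k:np.round(v,4).tolist() for k,v in i.items()})
E
```

```text
{'clock': 0.0, 'joints': [1.584, 0.386, 0.007, -0.001, -1.194, -0.259], 'joint_vel': [-0.002, 0.0, -0.001, 0.0, 0.003, 0.002], 'joint_efforts': [-0.001, -39.229, 18.84, 4.186, -0.005, -0.0], 'position': [151.921, 605.662, 230.207], 'ee_rot': [0.992, -0.123, -0.0, 0.001], 'contact_force': [0.463, -0.276, -0.477], 'wrist_torque': [0.037, 0.005, 0.005], 'grasp_force': 0.0, 'gripper_width': 85.488}
scene {'camera_matrix': [[488.8531, 0.0, 319.7927], [0.0, 488.8531, 238.1302], [0.0, 0.0, 1.0]], 'k1': -0.0435, 'view': [[0.5637, -0.8259, -0.0143, -400.7351], [0.6306, 0.4191, 0.6533, -371.7233], [-0.5335, -0.3773, 0.757, -985.682], [0.0, 0.0, 0.0, 1.0]]}
side {'camera_matrix': [[591.1172, 0.0, 315.697], [0.0, 591.1172, 237.3425], [0.0, 0.0, 1.0]], 'k1': -0.1174, 'view': [[0.9129, -0.4079, -0.014, -563.6992], [0.1803, 0.3721, 0.9105, -149.5552], [-0.3662, -0.8338, 0.4132, -1111.8982], [0.0, 0.0, 0.0, 1.0]]}
wrist {'camera_matrix': [[409.5886, 0.0, 313.3724], [0.0, 409.5886, 238.9505], [0.0, 0.0, 1.0]], 'k1': -0.0001, 'T_tool_cam': [[0.0002, 0.9583, 0.2858, 72.5896], [1.0, 0.0001, -0.001, -0.1878], [-0.001, 0.2858, -0.9583, -141.9003], [0.0, 0.0, 0.0, 1.0]]}
```

View pics/scene0.png

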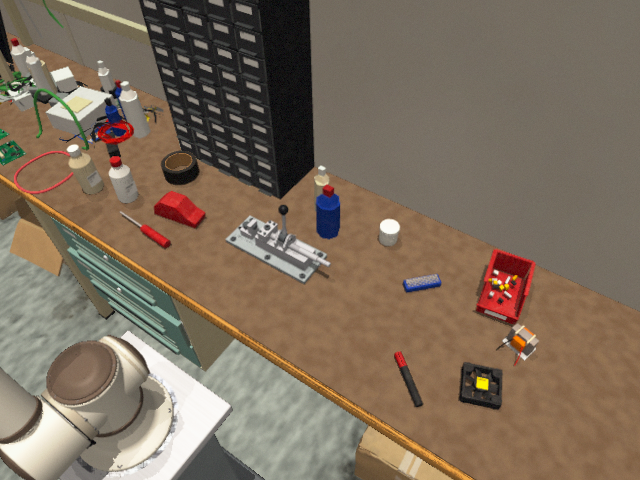

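View pics/side0.png

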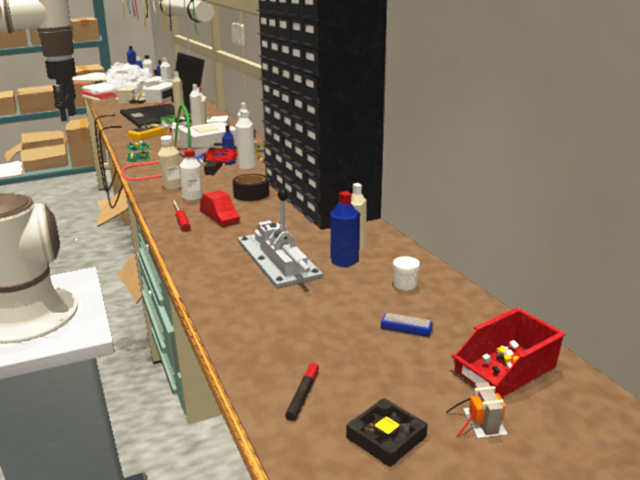

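The jig sits near scene pixel (278,248), with its stop at the left, the tail at (328,275) and the lever ball at (283,210). In the side view it is near (280,255). I'll enlarge both crops to pick points.

```bash
python3 - <<'E'
import cv2, numpy as np
a=cv2.imread("pics/scene0.png")[195:295,215:345]; b=cv2.imread("pics/side0.png")[180:300,230:330]
cv2.imwrite("pics/c1.png",cv2.resize(a,None,fx=6,fy=6,interpolation=2)[:600,:800])
cv2.imwrite("pics/c2.png",cv2.resize(b,None,fx=5,fy=5,interpolation=2))
E
cat > h.py <<'E'
from bench import arm, optics
import cv2, numpy as np
from scipy.optimize import least_squares
from scipy.spatial.transform import Rotation as R
def proj(n,P,view=None):
    i=optics.camera_info(n); V=np.array(view if view is not None else i["view"])
    p=np.atleast_2d(P)@V[:3,:3].T+V[:3,3]; s=np.c_[p[:,0],-p[:,1]]/-p[:,2:]
    s=s*(1+i["k1"]*(s**2).sum(1,keepdims=True)); K=np.array(i["camera_matrix"])
    return s@K[:2,:2].T+K[:2,2]
def wview(s):
    T=np.eye(4); T[:3,:3]=R.from_quat(s["ee_rot"]).as_matrix(); T[:3,3]=s["position"]
    return np.linalg.inv(T@np.array(optics.camera_info("wrist")["T_tool_cam"]))
E
```

```text
(no output)
```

View pics/c1.png

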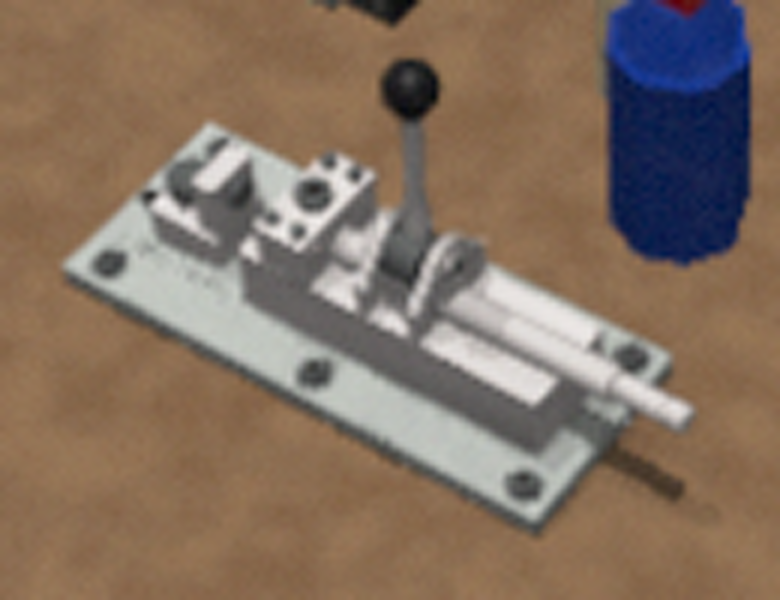

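View pics/c2.png

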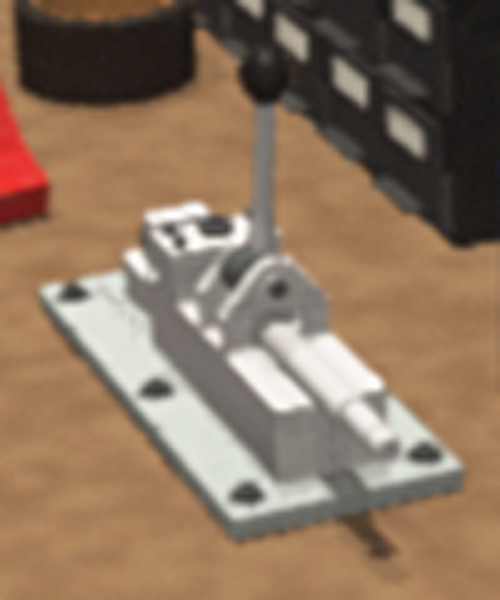

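c1 shows the plate's corners at (65,265), (208,125), (672,360) and (540,518), the tail face at (686,415) and the ball at (411,90). c2 shows corners at (40,290), (235,530) and (462,470), the tail at (385,440) and the ball at (264,73). I'll fit the jig pose, the tail position and the lever angle.

Run:
```python
from h import *
def c1(u,v): return ((u+.5)/6-.5+215,(v+.5)/6-.5+195)
def c2(u,v): return ((u+.5)/5-.5+230,(v+.5)/5-.5+180)
obs=[("scene",c1(*p),k) for p,k in [((65,265),(1,1)),((208,125),(1,-1)),((672,358),(-1,-1)),((540,518),(-1,1)),((547,403),"vb"),((686,415),"tail"),((411,90),"ball")]]
obs+=[("side",c2(*p),k) for p,k in [((40,290),(1,1)),((235,530),(-1,1)),((462,468),(-1,-1)),((273,411),"vb"),((385,440),"tail"),((264,73),"ball")]]
def J(q,k):
    x,y,th,cx,xt,lv,xl=q
    if k=="vb":p=(-95,25,47)
    elif k=="tail":p=(xt,0,50)
    elif k=="ball":p=(xl,90*np.sin(lv-.2),73+90*np.cos(lv-.2))
    else:p=(cx+127*k[0],52*k[1],12)
    c,s=np.cos(th),np.sin(th)
    return np.array([x+c*p[0]-s*p[1],y+s*p[0]+c*p[1],p[2]])
f=lambda q:np.concatenate([proj(n,J(q,k))[0]-uv for n,uv,k in obs])
# initial guess for xy: ground
r=least_squares(f,[500,100,1.5,0,-150,0.1,-20],x_scale=[100,100,.3,10,10,.1,10],loss="soft_l1")
print(np.round(r.x,3),r.cost); print(np.round(f(r.x).reshape(-1,2),2).tolist())
for k in("tail","ball","vb"):print(k,J(r.x,k).round(1))
c,s=np.cos(r.x[2]),np.sin(r.x[2]);print("jx",c,s)
```

```text
[ 5.31862e+02  1.80200e+00  1.58800e+00  1.49990e+01 -1.46612e+02
  1.44000e-01 -1.85780e+01] 5.811082719644979
[[-0.47, 0.5], [0.41, -0.36], [0.87, -0.32], [-0.21, 0.94], [-1.4, 0.95], [-1.1, 0.42], [-0.25, 0.13], [-0.35, -0.51], [0.06, -2.09], [1.12, -0.46], [1.0, 0.11], [0.22, 0.94], [0.24, 0.15]]
tail [ 534.4 -144.8   50. ]
ball [537.2 -16.7 162.9]
vb [508.5 -93.6  47. ]
jx -0.017064452447846393 0.999854391630429
```

Run:
```python
from h import *
def solve(n,uv,z): 
    r=least_squares(lambda q:proj(n,[q[0],q[1],z])[0]-uv,[530,0]); return r.x.round(0)
def ht(n,xy,uv): return least_squares(lambda q:proj(n,[*xy,q[0]])[0]-uv,[100]).x.round(0)
for nm,b,t in [("blue",(327,234),(328,186)),("beige",(321,230),(321,167)),("redcapL",(126,198),(116,158)),("beigeL",(92,190),(75,146)),("redtape",(180,222),(180,195)),("bowl",(180,178),(180,155)),("pot",(389,243),(389,224)),("cabinetcorner",(280,193),(275,100)),("edge",(250,318),(250,318)),("screwdr",(165,243),(165,240))]:
    g=solve("scene",b,0); print(nm,g,ht("scene",g,t))
```

```text
blue [650. -65.] [175.]
beige [653. -43.] [222.]
redcapL [443. 499.] [141.]
beigeL [409. 612.] [158.]
redtape [462. 298.] [93.]
bowl [592. 427.] [82.]
pot [ 714. -218.] [73.]
cabinetcorner [706. 136.] [310.]
edge [333. -60.] [0.]
screwdr [385. 277.] [10.]
```

>>> step_arm --motion '[{"dr": [0, 0, -0.24], "slide": [41, 36, 3], "jaw": 0}, {"dr": [0, 0, -0.48], "slide": [82, 72, 6], "jaw": 0}, {"dr": [0, 0, -0.72], "slide": [123, 108, 9], "jaw": 0}, {"dr": [0, 0, -0.96], "slide": [164, 144, 12], "jaw": 0}, {"dr": [0, 0, -1.2], "slide": [205, 180, 15], "jaw": 0}, {"dr": [0, 0, -1.44], "slide": [246, 216, 18], "jaw": 0}, {"dr": [0, 0, -1.68], "slide": [287, 252, 21], "jaw": 0}, {"dr": [0, 0, -1.9], "slide": [328, 288, 24], "jaw": 0}]'

```text
clock: 1.15
position: [400.7, 245.4, 207.3]
ee_rot: [1.0, 0.01, 0.0, -0.0]
contact_force: [0.6, 1.0, -0.4]
gripper_width: -0.5
grasp_force: 0.0
```

>>> step_arm --motion '[{"dr": [0, 0, 0], "slide": [22, 34, 2], "jaw": 0}, {"dr": [0, 0, 0], "slide": [45, 68, 4], "jaw": 0}, {"dr": [0, 0, 0], "slide": [68, 102, 6], "jaw": 0}, {"dr": [0, 0, 0], "slide": [90, 137, 7], "jaw": 0}, {"dr": [0, 0, 0], "slide": [90, 137, 7], "jaw": 0}, {"dr": [0, 0, 0], "slide": [90, 137, 7], "jaw": 0}, {"dr": [0, 0, 0], "slide": [90, 137, 7], "jaw": 0}, {"dr": [0, 0, 0], "slide": [90, 137, 7], "jaw": 0}]'

```text
clock: 2.15
position: [492.5, 112.6, 200.5]
ee_rot: [1.0, 0.011, 0.0, -0.0]
contact_force: [0.7, -0.7, -0.9]
gripper_width: 0.0
grasp_force: 0.0
```

Run:
```python
from h import *
import pickle
s=arm.read_state(); im=optics.get_image("wrist"); print(s["position"].round(1) if hasattr(s["position"],"round") else s["position"],s["contact_force"])
cv2.imwrite("pics/w1.png",im); pickle.dump((s["position"],s["ee_rot"]),open("w1.pkl","wb"))
V=wview(s)
print({k:proj("wrist",P,V).round(0).tolist() for k,P in dict(stop=[530.5,82,50],tip=[531,55,50],ball=[537,-17,163]).items()})
```

```text
[492.5 112.6 200.5] [ 0.71722094 -0.67472284 -0.90214743]
{'stop': [[358.0, 169.0]], 'tip': [[396.0, 169.0]], 'ball': [[609.0, 190.0]]}
```

View pics/w1.png

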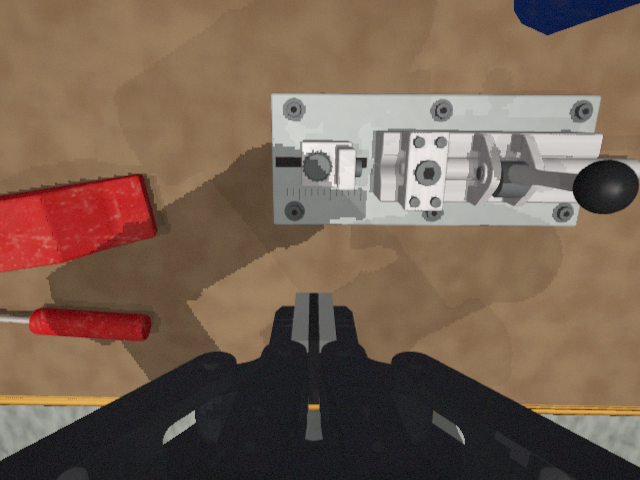

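The wrist view shows the stop button at about (360,167), the block's end at about (376,165) and the ball at (606,187). The fit predicted (358,169), with the ball at (609,190), so the two agree. I'll zoom in on the gap.

Run:
```python
import cv2
a=cv2.imread("pics/w1.png")[120:230,290:420]; cv2.imwrite("pics/c3.png",cv2.resize(a,None,fx=5,fy=5,interpolation=2))
```

```text
(no output)
```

View pics/c3.png

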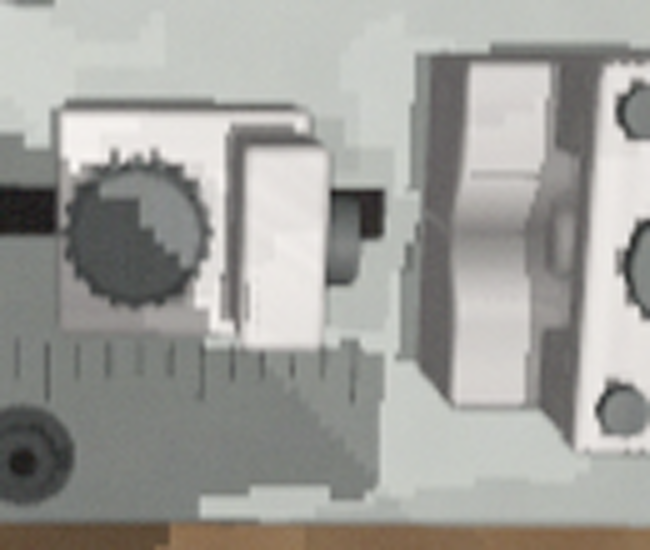

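Scaled from the zoom, the button's face is at u≈361.5 and the tip's edge at u≈399.6, so the gap is about 27 mm. That puts the tail 25 mm outside the block when home, within the stated 15 to 35 mm. Next I move behind the tail.

>>> step_arm --motion '[{"dr": [0, 0, 0], "slide": [6, 50, 0], "jaw": 0}, {"dr": [0, 0, 0], "slide": [12, 101, 0], "jaw": 0}, {"dr": [0, 0, 0], "slide": [18, 152, 0], "jaw": 0}, {"dr": [0, 0, 0], "slide": [24, 203, 0], "jaw": 0}, {"dr": [0, 0, 0], "slide": [30, 254, 0], "jaw": 0}, {"dr": [0, 0, 0], "slide": [36, 304, 0], "jaw": 0}, {"dr": [0, 0, 0], "slide": [36, 304, 40], "jaw": 0}, {"dr": [0, 0, 0], "slide": [36, 304, 80], "jaw": 0}]'

```text
clock: 3.2
position: [535.0, -191.9, 119.7]
ee_rot: [1.0, 0.009, 0.001, -0.0]
contact_force: [-0.8, 0.8, -0.3]
gripper_width: -0.1
grasp_force: 0.0
```

>>> step_arm --motion '[{"dr": [0, 0, 0], "slide": [0, 0, 30], "jaw": 0}, {"dr": [0, 0, 0], "slide": [0, 0, 60], "jaw": 0}, {"dr": [0, 0, 0], "slide": [0, 0, 82], "jaw": 0}, {"dr": [0, 0, 0], "slide": [0, 0, 82], "jaw": 0}, {"dr": [0, 0, 0], "slide": [0, -5, 82], "jaw": 0}, {"dr": [0, 0, 0], "slide": [0, -10, 82], "jaw": 0}, {"dr": [0, 0, 0], "slide": [0, -15, 82], "jaw": 0}, {"dr": [0, 0, 0], "slide": [0, -15, 82], "jaw": 0}]'

```text
clock: 4.2
position: [534.6, -175.9, 38.9]
ee_rot: [1.0, 0.01, 0.0, 0.0]
contact_force: [-0.4, -0.5, 0.5]
gripper_width: 0.2
grasp_force: 0.0
```

Run:
```python
from h import *
s=arm.read_state(); print(s["clock"],s["position"],s["contact_force"])
a=optics.get_image("side")[180:300,230:370];b=optics.get_image("scene")[195:295,215:355]
cv2.imwrite("pics/c4.png",np.vstack([cv2.resize(x,None,fx=k,fy=k,interpolation=2)[:,:420] for x,k in((b,3),)]+[cv2.resize(a,None,fx=3,fy=3,interpolation=2)[:300]]))
```

```text
4.2 [ 534.6320351  -175.93744558   38.88094625] [-0.40641678 -0.53794872  0.54348817]
```

View pics/c4.png

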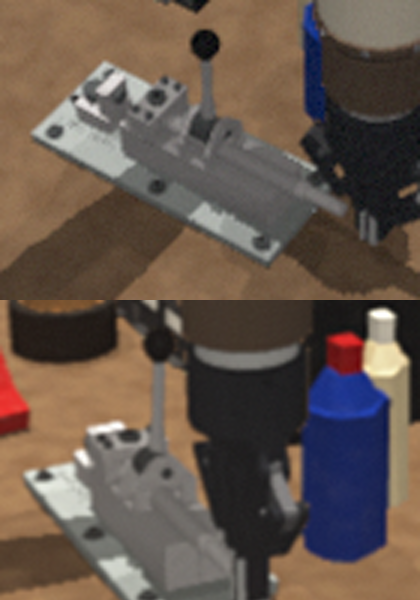

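The closed fingertips stand just behind the tail at (365,225) in the top crop and are in line with it. Nothing else has been touched. Now I push gently.

>>> step_arm --motion '[{"dr": [0, 0, 0], "slide": [0, -2, 0], "jaw": 0}, {"dr": [0, 0, 0], "slide": [0, -4, 0], "jaw": 0}, {"dr": [0, 0, 0], "slide": [0, -6, 0], "jaw": 0}, {"dr": [0, 0, 0], "slide": [0, -8, 0], "jaw": 0}, {"dr": [0, 0, 0], "slide": [0, -10, 0], "jaw": 0}, {"dr": [0, 0, 0], "slide": [0, -12, 0], "jaw": 0}, {"dr": [0, 0, 0], "slide": [0, -14, 0], "jaw": 0}, {"dr": [0, 0, 0], "slide": [0, -16, 0], "jaw": 0}]'

```text
clock: 5.3
position: [534.1, -160.5, 38.3]
ee_rot: [1.0, 0.01, -0.0, 0.0]
contact_force: [-0.2, -2.2, -0.1]
gripper_width: 0.0
grasp_force: 0.8
```

>>> step_arm --motion '[{"dr": [0, 0, 0], "slide": [0, -1, 0], "jaw": 0}, {"dr": [0, 0, 0], "slide": [0, -2, 0], "jaw": 0}, {"dr": [0, 0, 0], "slide": [0, -3, 0], "jaw": 0}, {"dr": [0, 0, 0], "slide": [0, -4, 0], "jaw": 0}, {"dr": [0, 0, 0], "slide": [0, -5, 0], "jaw": 0}, {"dr": [0, 0, 0], "slide": [0, -6, 0], "jaw": 0}, {"dr": [0, 0, 0], "slide": [0, -7, 0], "jaw": 0}, {"dr": [0, 0, 0], "slide": [0, -8, 0], "jaw": 0}]'

```text
clock: 6.3
position: [533.9, -152.4, 38.3]
ee_rot: [1.0, 0.01, 0.0, 0.0]
contact_force: [0.5, -2.4, -0.2]
gripper_width: 0.3
grasp_force: 0.9
```

>>> step_arm --motion '[{"dr": [0, 0, 0], "slide": [0, -0.5, 0], "jaw": 0}, {"dr": [0, 0, 0], "slide": [0, -1, 0], "jaw": 0}, {"dr": [0, 0, 0], "slide": [0, -1.5, 0], "jaw": 0}, {"dr": [0, 0, 0], "slide": [0, -2, 0], "jaw": 0}, {"dr": [0, 0, 0], "slide": [0, -2.5, 0], "jaw": 0}, {"dr": [0, 0, 0], "slide": [0, -3, 0], "jaw": 0}, {"dr": [0, 0, 0], "slide": [0, -3, 0], "jaw": 0}, {"dr": [0, 0, 0], "slide": [0, -3, 0], "jaw": 0}]'

```text
clock: 7.3
position: [533.9, -149.4, 38.3]
ee_rot: [1.0, 0.01, 0.0, -0.0]
contact_force: [-0.3, -2.1, -0.5]
gripper_width: 0.0
grasp_force: 0.7
```

Run:
```python
from h import *
s=arm.read_state(); print(s["position"],s["contact_force"])
n=np.mean([optics.get_image("scene").astype(float) for _ in range(3)],0).astype(np.uint8)
o=cv2.imread("pics/scene0.png")
f=lambda x:cv2.convertScaleAbs(cv2.resize(x[205:255,230:280],None,fx=8,fy=8,interpolation=2),alpha=1.4)
cv2.imwrite("pics/c5.png",np.hstack([f(n),f(o)]))
th=1.588;P=lambda x,y,z:[531.9+np.cos(th)*x-np.sin(th)*y,1.8+np.sin(th)*x+np.cos(th)*y,z]
for x in (60,65,70,75,80): print(x,((proj("scene",P(x,0,50))[0]-[230,205])*8).round(0))
```

```text
[ 533.90536734 -149.36455484   38.33958807] [-0.27942976 -2.06983329 -0.45526182]
60 [241. 198.]
65 [229. 192.]
70 [216. 185.]
75 [204. 179.]
80 [192. 173.]
```

View pics/c5.png

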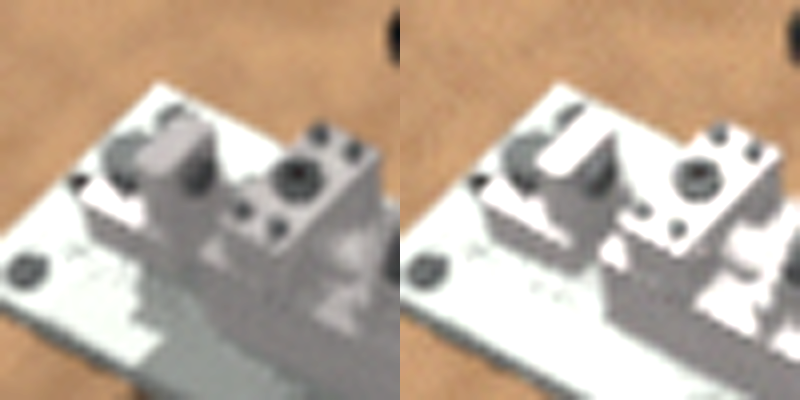

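The stop button shows at (205,170) in the left half, which is jig x ≈ 77 mm, and it has not moved against the earlier picture. The tip lies in shade, so I'll go by force.

>>> step_arm --motion '[{"dr": [0, 0, 0], "slide": [0, -1, 0], "jaw": 0}, {"dr": [0, 0, 0], "slide": [0, -2, 0], "jaw": 0}, {"dr": [0, 0, 0], "slide": [0, -3, 0], "jaw": 0}, {"dr": [0, 0, 0], "slide": [0, -4, 0], "jaw": 0}, {"dr": [0, 0, 0], "slide": [0, -5, 0], "jaw": 0}, {"dr": [0, 0, 0], "slide": [0, -6, 0], "jaw": 0}, {"dr": [0, 0, 0], "slide": [0, -6, 0], "jaw": 0}, {"dr": [0, 0, 0], "slide": [0, -6, 0], "jaw": 0}]'

```text
clock: 8.45
position: [533.8, -143.3, 38.3]
ee_rot: [1.0, 0.01, 0.0, -0.0]
contact_force: [0.7, -1.0, 0.1]
gripper_width: -0.4
grasp_force: 0.4
```

>>> step_arm --motion '[{"dr": [0, 0, 0], "slide": [0, -0.5, 0], "jaw": 0}, {"dr": [0, 0, 0], "slide": [0, -1, 0], "jaw": 0}, {"dr": [0, 0, 0], "slide": [0, -1.5, 0], "jaw": 0}, {"dr": [0, 0, 0], "slide": [0, -2, 0], "jaw": 0}, {"dr": [0, 0, 0], "slide": [0, -2.5, 0], "jaw": 0}, {"dr": [0, 0, 0], "slide": [0, -3, 0], "jaw": 0}, {"dr": [0, 0, 0], "slide": [0, -3, 0], "jaw": 0}, {"dr": [0, 0, 0], "slide": [0, -3, 0], "jaw": 0}]'

```text
clock: 9.45
position: [533.7, -140.4, 38.3]
ee_rot: [1.0, 0.01, 0.0, -0.0]
contact_force: [0.4, -1.8, 0.2]
gripper_width: 0.0
grasp_force: 0.7
```

>>> step_arm --motion '[{"dr": [0, 0, 0], "slide": [0, -0.5, 0], "jaw": 0}, {"dr": [0, 0, 0], "slide": [0, -1, 0], "jaw": 0}, {"dr": [0, 0, 0], "slide": [0, -1.5, 0], "jaw": 0}, {"dr": [0, 0, 0], "slide": [0, -2, 0], "jaw": 0}, {"dr": [0, 0, 0], "slide": [0, -2.5, 0], "jaw": 0}, {"dr": [0, 0, 0], "slide": [0, -2.5, 0], "jaw": 0}, {"dr": [0, 0, 0], "slide": [0, -2.5, 0], "jaw": 0}, {"dr": [0, 0, 0], "slide": [0, -2.5, 0], "jaw": 0}]'

```text
clock: 10.45
position: [533.7, -137.9, 38.3]
ee_rot: [1.0, 0.01, 0.0, -0.0]
contact_force: [0.1, -1.3, 0.0]
gripper_width: -0.0
grasp_force: 0.7
```

>>> step_arm --motion '[{"dr": [0, 0, 0], "slide": [0, -0.5, 0], "jaw": 0}, {"dr": [0, 0, 0], "slide": [0, -1, 0], "jaw": 0}, {"dr": [0, 0, 0], "slide": [0, -1.5, 0], "jaw": 0}, {"dr": [0, 0, 0], "slide": [0, -2, 0], "jaw": 0}, {"dr": [0, 0, 0], "slide": [0, -2, 0], "jaw": 0}, {"dr": [0, 0, 0], "slide": [0, -2, 0], "jaw": 0}, {"dr": [0, 0, 0], "slide": [0, -2, 0], "jaw": 0}, {"dr": [0, 0, 0], "slide": [0, -2, 0], "jaw": 0}]'

```text
clock: 11.45
position: [533.6, -135.9, 38.3]
ee_rot: [1.0, 0.01, 0.0, -0.0]
contact_force: [0.2, -1.0, 0.5]
gripper_width: 0.1
grasp_force: 0.7
```

>>> step_arm --motion '[{"dr": [0, 0, 0], "slide": [0, -0.5, 0], "jaw": 0}, {"dr": [0, 0, 0], "slide": [0, -1, 0], "jaw": 0}, {"dr": [0, 0, 0], "slide": [0, -1.5, 0], "jaw": 0}, {"dr": [0, 0, 0], "slide": [0, -2, 0], "jaw": 0}, {"dr": [0, 0, 0], "slide": [0, -2, 0], "jaw": 0}, {"dr": [0, 0, 0], "slide": [0, -2, 0], "jaw": 0}, {"dr": [0, 0, 0], "slide": [0, -2, 0], "jaw": 0}, {"dr": [0, 0, 0], "slide": [0, -2, 0], "jaw": 0}]'

```text
clock: 12.45
position: [533.6, -133.9, 38.3]
ee_rot: [1.0, 0.01, -0.0, -0.0]
contact_force: [1.0, -0.9, 0.4]
gripper_width: -0.1
grasp_force: 0.7
```

Run:
```python
from h import *
s=arm.read_state(); print(s["position"],s["contact_force"])
n=np.mean([optics.get_image("scene").astype(float) for _ in range(2)],0).astype(np.uint8)
m=np.mean([optics.get_image("side").astype(float) for _ in range(2)],0).astype(np.uint8)
cv2.imwrite("pics/c6.png",np.hstack([cv2.convertScaleAbs(cv2.resize(n[205:285,230:330],None,fx=5,fy=5,interpolation=2),alpha=1.6),cv2.convertScaleAbs(cv2.resize(m[220:300,250:310],None,fx=5,fy=5,interpolation=2),alpha=1.4)]))
th=1.588;P=lambda x,y,z:[531.9+np.cos(th)*x-np.sin(th)*y,1.8+np.sin(th)*x+np.cos(th)*y,z]
for x in (-130,-125,-120,-115,-110,-75,-80,-85): print(x,((proj("scene",P(x,0,50))[0]-[230,205])*5+2).round(0))
```

```text
[ 533.57576193 -133.88304797   38.29054978] [ 0.98078259 -0.92254884  0.40209149]
-130 [462. 283.]
-125 [454. 279.]
-120 [445. 274.]
-115 [437. 270.]
-110 [428. 266.]
-75 [369. 236.]
-80 [377. 240.]
-85 [386. 244.]
```

View pics/c6.png

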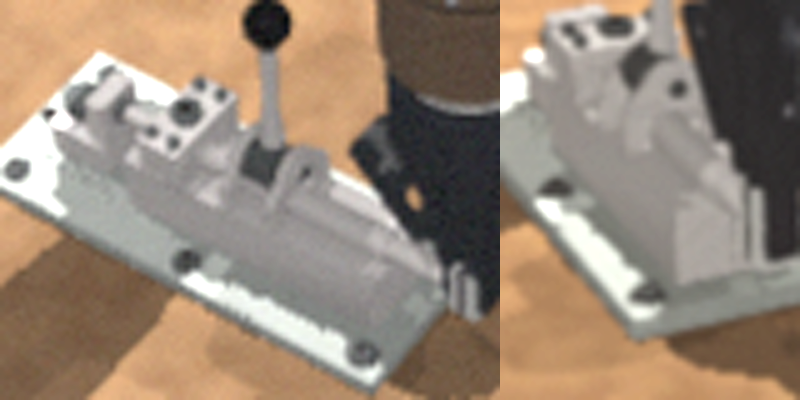

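The tip now shows at (135,115), close to the button at (115,108), and the tail is at about (445,280), jig x ≈ -122. A few mm remain.

>>> step_arm --motion '[{"dr": [0, 0, 0], "slide": [0, -0.5, 0], "jaw": 0}, {"dr": [0, 0, 0], "slide": [0, -1, 0], "jaw": 0}, {"dr": [0, 0, 0], "slide": [0, -1.5, 0], "jaw": 0}, {"dr": [0, 0, 0], "slide": [0, -2, 0], "jaw": 0}, {"dr": [0, 0, 0], "slide": [0, -2, 0], "jaw": 0}, {"dr": [0, 0, 0], "slide": [0, -2, 0], "jaw": 0}, {"dr": [0, 0, 0], "slide": [0, -2, 0], "jaw": 0}, {"dr": [0, 0, 0], "slide": [0, -2, 0], "jaw": 0}]'

```text
clock: 13.65
position: [533.5, -133.5, 38.5]
ee_rot: [1.0, 0.01, -0.0, 0.001]
contact_force: [1.1, -9.9, -0.4]
gripper_width: 0.1
grasp_force: 4.9
```

The tip has seated: force rose to about 10 N, well below the 20 N slip. I back off, rise, and go round to the far side of the ball.

>>> step_arm --motion '[{"dr": [0, 0, 0], "slide": [0, 10, 0], "jaw": 0}, {"dr": [0, 0, 0], "slide": [0, 30, 0], "jaw": 0}, {"dr": [0, 0, 0], "slide": [0, 30, -45], "jaw": 0}, {"dr": [0, 0, 0], "slide": [0, 30, -90], "jaw": 0}, {"dr": [0, 0, 0], "slide": [0, 30, -135], "jaw": 0}, {"dr": [0, 0, 0], "slide": [0, 30, -177], "jaw": 0}, {"dr": [0, 0, 0], "slide": [22, -10, -177], "jaw": 0}, {"dr": [0, 0, 0], "slide": [44, -60, -177], "jaw": 0}]'

```text
clock: 14.65
position: [576.3, -70.5, 215.9]
ee_rot: [1.0, 0.009, 0.0, -0.001]
contact_force: [0.9, 0.1, 0.1]
gripper_width: 0.4
grasp_force: 0.0
```

>>> step_arm --motion '[{"dr": [0, 0, 0], "slide": [0, -27, 0], "jaw": 0}, {"dr": [0, 0, 0], "slide": [0, -54, 0], "jaw": 0}, {"dr": [0, 0, 0], "slide": [0, -54, 0], "jaw": 0}, {"dr": [0, 0, 0], "slide": [0, -54, 20], "jaw": 0}, {"dr": [0, 0, 0], "slide": [0, -54, 40], "jaw": 0}, {"dr": [0, 0, 0], "slide": [0, -54, 60], "jaw": 0}, {"dr": [0, 0, 0], "slide": [0, -54, 60], "jaw": 0}, {"dr": [0, 0, 0], "slide": [0, -54, 60], "jaw": 0}]'

```text
clock: 15.65
position: [575.7, -17.5, 156.0]
ee_rot: [1.0, 0.01, 0.0, 0.0]
contact_force: [0.6, -0.3, -0.2]
gripper_width: -0.1
grasp_force: 0.0
```

Run:
```python
from h import *
s=arm.read_state(); print(s["position"],s["contact_force"])
n=optics.get_image("scene"); m=optics.get_image("side")
f=lambda x:cv2.convertScaleAbs(cv2.resize(x,None,fx=4,fy=4,interpolation=2),alpha=1.4)
cv2.imwrite("pics/c7.png",np.hstack([f(n[165:285,230:335]),f(m[160:280,240:335])]))
```

```text
[575.72114418 -17.53879227 156.04102052] [ 0.56507301 -0.31814605 -0.23789056]
```

View pics/c7.png

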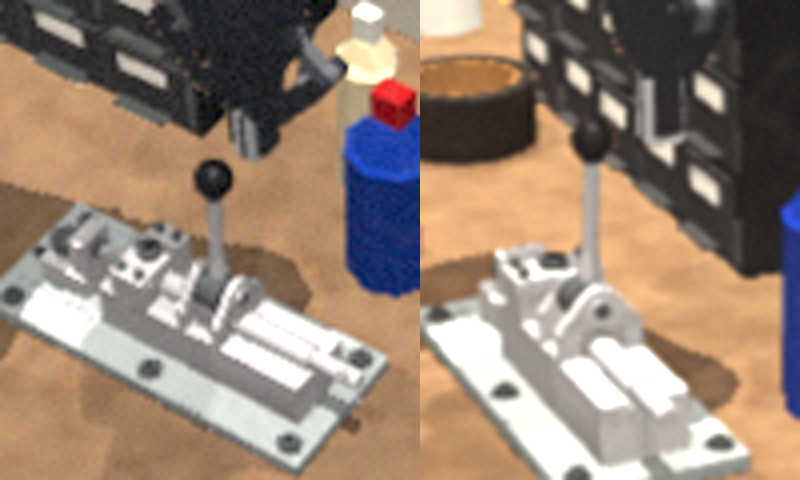

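The finger stands behind the ball with a clear gap: finger at (250,140) and ball at (213,180) in the left half. The spindle sits tight in its groove. Now I swing the lever along its arc.

>>> step_arm --motion '[{"dr": [0, 0, 0], "slide": [-10, 0, 0], "jaw": 0}, {"dr": [0, 0, 0], "slide": [-20, 0, 0], "jaw": 0}, {"dr": [0, 0, 0], "slide": [-30, 0, 0], "jaw": 0}, {"dr": [0, 0, 0], "slide": [-39, 0, 0], "jaw": 0}, {"dr": [0, 0, 0], "slide": [-48, 0, 0], "jaw": 0}, {"dr": [0, 0, 0], "slide": [-57, 0, 0], "jaw": 0}, {"dr": [0, 0, 0], "slide": [-65, 0, 2], "jaw": 0}, {"dr": [0, 0, 0], "slide": [-73, 0, 4], "jaw": 0}]'

```text
clock: 16.75
position: [501.8, -18.6, 151.1]
ee_rot: [1.0, 0.01, -0.0, 0.0]
contact_force: [3.5, -0.0, 0.2]
gripper_width: 0.3
grasp_force: 1.2
```

>>> step_arm --motion '[{"dr": [0, 0, 0], "slide": [-8, 0, 3], "jaw": 0}, {"dr": [0, 0, 0], "slide": [-15, 0, 8], "jaw": 0}, {"dr": [0, 0, 0], "slide": [-22, 0, 14], "jaw": 0}, {"dr": [0, 0, 0], "slide": [-28, 0, 20], "jaw": 0}, {"dr": [0, 0, 0], "slide": [-34, 0, 27], "jaw": 0}, {"dr": [0, 0, 0], "slide": [-39, 0, 35], "jaw": 0}, {"dr": [0, 0, 0], "slide": [-39, 0, 35], "jaw": 0}, {"dr": [0, 0, 0], "slide": [-39, 0, 35], "jaw": 0}]'

```text
clock: 17.75
position: [462.1, -19.5, 115.6]
ee_rot: [1.0, 0.01, -0.002, 0.0]
contact_force: [-0.3, -0.2, -0.3]
gripper_width: 0.1
grasp_force: 0.0
```

>>> step_arm --motion '[{"dr": [0, 0, 0], "slide": [-3, 0, 7], "jaw": 0}, {"dr": [0, 0, 0], "slide": [-6, 0, 14], "jaw": 0}, {"dr": [0, 0, 0], "slide": [-8, 0, 20], "jaw": 0}, {"dr": [0, 0, 0], "slide": [-9, 0, 25], "jaw": 0}, {"dr": [0, 0, 0], "slide": [-10, 0, 29], "jaw": 0}, {"dr": [0, 0, 0], "slide": [-10, 0, 31], "jaw": 0}, {"dr": [0, 0, 0], "slide": [-10, 0, 32], "jaw": 0}, {"dr": [0, 0, 0], "slide": [-10, 0, 32], "jaw": 0}]'

```text
clock: 18.75
position: [453.4, -19.4, 84.5]
ee_rot: [1.0, 0.01, 0.0, 0.0]
contact_force: [1.1, 0.6, 5.5]
gripper_width: 0.1
grasp_force: 2.7
```

Run:
```python
from h import *
s=arm.read_state(); print(s["clock"],s["position"],s["contact_force"])
hsv=lambda n:optics.get_image(n)
# black-ball search: predicted pixel for several lever angles vs darkness
for n in("scene","side"):
    im=hsv(n).max(2)
    for ph in(.9,1.1,1.2,1.3,1.4,1.5,1.57):
        u,v=proj(n,[532.2-90*np.sin(ph),-18,73+90*np.cos(ph)])[0].round().astype(int)
        print(n,ph,(u,v),im[v-2:v+3,u-2:u+3].mean().round())
```

```text
18.75 [453.40172893 -19.449208    84.51441108] [1.11966384 0.59524147 5.54760158]
scene 0.9 (np.int64(265), np.int64(240)) 27.0
scene 1.1 (np.int64(263), np.int64(247)) 39.0
scene 1.2 (np.int64(262), np.int64(250)) 75.0
scene 1.3 (np.int64(262), np.int64(253)) 88.0
scene 1.4 (np.int64(261), np.int64(256)) 61.0
scene 1.5 (np.int64(262), np.int64(259)) 30.0
scene 1.57 (np.int64(262), np.int64(260)) 24.0
side 0.9 (np.int64(249), np.int64(216)) 39.0
side 1.1 (np.int64(245), np.int64(223)) 56.0
side 1.2 (np.int64(244), np.int64(227)) 83.0
side 1.3 (np.int64(243), np.int64(231)) 102.0
side 1.4 (np.int64(242), np.int64(235)) 117.0
side 1.5 (np.int64(242), np.int64(239)) 51.0
side 1.57 (np.int64(242), np.int64(242)) 36.0
```

The ball is now at φ≈1.57, which is level. I'll press slightly more to make sure it is fully closed, then lift away.

>>> step_arm --motion '[{"dr": [0, 0, 0], "slide": [0, 0, 1], "jaw": 0}, {"dr": [0, 0, 0], "slide": [0, 0, 2], "jaw": 0}, {"dr": [0, 0, 0], "slide": [0, 0, 3], "jaw": 0}, {"dr": [0, 0, 0], "slide": [0, 0, 3], "jaw": 0}, {"dr": [0, 0, 0], "slide": [0, 0, 3], "jaw": 0}, {"dr": [0, 0, 0], "slide": [0, 0, 3], "jaw": 0}, {"dr": [0, 0, 0], "slide": [0, 0, 3], "jaw": 0}, {"dr": [0, 0, 0], "slide": [0, 0, 3], "jaw": 0}]'

```text
clock: 19.85
position: [453.7, -19.5, 83.5]
ee_rot: [1.0, 0.01, 0.001, 0.0]
contact_force: [-2.7, 0.9, 20.6]
gripper_width: 0.4
grasp_force: 9.3
```

>>> step_arm --motion '[{"dr": [0, 0, 0], "slide": [0, 0, -5], "jaw": 0}, {"dr": [0, 0, 0], "slide": [0, 0, -20], "jaw": 0}, {"dr": [0, 0, 0], "slide": [0, 0, -50], "jaw": 0}, {"dr": [0, 0, 0], "slide": [0, 0, -90], "jaw": 0}, {"dr": [0, 0, 0], "slide": [0, 0, -130], "jaw": 0}, {"dr": [0, 0, 0], "slide": [0, 0, -150], "jaw": 0}, {"dr": [0, 0, 0], "slide": [0, 0, -150], "jaw": 0}, {"dr": [0, 0, 0], "slide": [0, 0, -150], "jaw": 0}]'

```text
clock: 20.85
position: [451.9, -19.6, 229.5]
ee_rot: [1.0, 0.009, -0.002, 0.0]
contact_force: [-0.0, -0.3, -1.0]
gripper_width: 0.2
grasp_force: 0.0
```

Run:
```python
from h import *
s=arm.read_state(); print(s["clock"],s["position"],s["contact_force"])
o={n:optics.get_image(n) for n in("scene","side","wrist")}
for n in("scene","side"):
    for ph in(1.1,1.2,1.3,1.4,1.5,1.57,1.65):
        u,v=proj(n,[532.2-90*np.sin(ph),-18,73+90*np.cos(ph)])[0].round().astype(int)
        print(n,ph,(u,v),o[n].max(2)[v-2:v+3,u-2:u+3].mean().round())
# stop shift: register stop patch against start picture
a=cv2.imread("pics/scene0.png",0)[212:240,236:258].astype(np.float32)
r=cv2.matchTemplate(cv2.cvtColor(o["scene"],cv2.COLOR_BGR2GRAY)[204:248,228:266],a.astype(np.uint8),cv2.TM_CCOEFF_NORMED); print(cv2.minMaxLoc(r))
# wrist: tip/button axis profile
V=wview(s)
for x in range(56,90,2):
    th=1.588;P=[531.9+np.cos(th)*x,1.8+np.sin(th)*x,55]
    u,v=proj("wrist",P,V)[0].round().astype(int); print(x,(u,v),o["wrist"].mean(2)[v-1:v+2,u].mean().round() if 0<v<479 and 0<u<639 else None,end="; ")
```

```text
20.85 [451.94537468 -19.61622206 229.52487918] [-0.00332232 -0.32459902 -1.02593223]
scene 1.1 (np.int64(263), np.int64(247)) 105.0
scene 1.2 (np.int64(262), np.int64(250)) 142.0
scene 1.3 (np.int64(262), np.int64(253)) 115.0
scene 1.4 (np.int64(261), np.int64(256)) 58.0
scene 1.5 (np.int64(262), np.int64(259)) 28.0
scene 1.57 (np.int64(262), np.int64(260)) 26.0
scene 1.65 (np.int64(262), np.int64(262)) 23.0
side 1.1 (np.int64(245), np.int64(223)) 174.0
side 1.2 (np.int64(244), np.int64(227)) 170.0
side 1.3 (np.int64(243), np.int64(231)) 172.0
side 1.4 (np.int64(242), np.int64(235)) 141.0
side 1.5 (np.int64(242), np.int64(239)) 46.0
side 1.57 (np.int64(242), np.int64(242)) 38.0
side 1.65 (np.int64(242), np.int64(245)) 43.0
(-0.1732921153306961, 0.9356781244277954, (16, 0), (8, 8))
56 (np.int64(210), np.int64(105)) 205.0; 58 (np.int64(207), np.int64(105)) 184.0; 60 (np.int64(204), np.int64(105)) 204.0; 62 (np.int64(202), np.int64(105)) 203.0; 64 (np.int64(199), np.int64(105)) 202.0; 66 (np.int64(196), np.int64(105)) 201.0; 68 (np.int64(193), np.int64(105)) 201.0; 70 (np.int64(191), np.int64(105)) 199.0; 72 (np.int64(188), np.int64(105)) 199.0; 74 (np.int64(185), np.int64(105)) 198.0; 76 (np.int64(182), np.int64(105)) 196.0; 78 (np.int64(180), np.int64(105)) 78.0; 80 (np.int64(177), np.int64(105)) 113.0; 82 (np.int64(174), np.int64(105)) 108.0; 84 (np.int64(171), np.int64(105)) 104.0; 86 (np.int64(169), np.int64(105)) 198.0; 88 (np.int64(166), np.int64(104)) 215.0;
```

The ball sits at the level position, held firm under 20 N. The stop patch matches the start picture with zero shift. The bright shaft runs unbroken to the button at jig x ≈ 77. Handing in.

```bash
python3 -c "
from bench import arm
print(arm.job_done())"
```

```text
the job is handed in; nothing more can be done
None
```

The job is handed in, though no verdict came back: the spindle's tip rests against the end stop, the stop shows no shift in the images, the cam lever is fully down, and the robot is clear at about 21 s of the 48 s allowed.

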